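# Stand up the fallen contact cleaner and open its safety cap

## Robot

A 6-joint arm with a two-finger parallel gripper is mounted at the origin on the work surface. World frame = base frame: x ahead of the robot, y to its left, z up, the work surface at z = 0. Lengths are in m, angles in rad, forces in N, time in s.
With the tool pointing down it reaches from about 0.35 to 0.975 m from the base axis. Payload 17.4 kg.
Tool frame: the origin (TCP) lies at the very end of the fingers, on their centre line; the grasp point (between the pads) lies ctrl.grip_depth behind it (ctrl.grip_depth is the distance from the TCP to the grasp point, in m); z points along the fingers, y is the line along which they close (so a half turn about z gives the same grasp; the last joint's range is limited). The gripper opens to 85 mm and grips with 20 to 120 N. Pads are 22 mm wide; open, the fingers measure 114 mm over their backs; the gripper's body (76 mm by 85 mm) begins 54 mm behind the grasp point. The pads swing forward as they close: fully open they stand 13 mm farther back than shut.
Start: joints at [-1.191, 0.116, 1.442, -0, 1.584, -0.038], TCP at [0.274, -0.617, 0.231] pointing down, gripper open.
Joint ranges: [-2.83, 2.83], [-0.83, 2.19], [0.07, 2.5], [-1.14, 4.28], [0.01, 3], [-2.97, 2.97]. Speed limits (rad/s): [1.89, 1.89, 2.22, 3.14, 3.14, 3.14].

## Interface

Orientations are given as a 3x3 rotation matrix whose columns are the frame's x, y, z axes.
In Python, from bench import telemetry, get_image, camera_params, order, ctrl gives the robot as it stands. The module is installed in compiled form; this text tells all that it offers.
- The arm moves only by the shell command python3 -m pendant 'ROWS' [OPENING] [FORCE]. ROWS is text: rows parted by semicolons, each of 4 numbers parted by spaces: the shift along the tool's x, y, z in cm, then the turn about the tool's z in rad. A call has 1 to 20 rows; each row is the pose to reach, as a shift and turn from the pose commanded when the call began, along the tool's axes at that moment; what a row does not reach only later rows make up. A row lasts 1/10 s, in which the tool goes at most 50 mm and 8.59 degrees, less where a joint would pass 70% of its speed; a pose out of reach is approached as far as the arm can. A call with a gripper value outside its range is refused whole. OPENING is the finger opening in cm, from 0 to 8.54, set as the call begins (- or left out, the last holds). The fingers move at their own pace and stop on an object; FORCE is the grip in N (left out, the last holds). Time passes only in rows, so rows that repeat a pose let the fingers close. It gives the time, the measured TCP pose, the force, the opening and the grip force at its end, in the units of the state.
- telemetry.sense(): the state, without advancing time (a new reading comes with each control period).
- get_image(name): name is "scene" or "side" or "wrist"; returns the picture (420x560x3 uint8, red, green, blue); there is no depth.
- camera_params(name): a dict with "fx", "fy", "cx", "cy" (pixels), "extrinsics" (4x4, takes a point from camera to world coordinates); the wrist camera has in their place "mount" (4x4, takes a point from camera to tool coordinates, whose origin is the TCP and whose axes are the flange's). Camera axes: x right, y up, looking along -z (the intrinsics and any distortion apply to the point x, -y, -z); pixel columns grow to the right and rows downward; lengths in m; the calibration is good to about 2 mm. A picture is of the moment at which its call begins: read the wrist's pose just before it. camera_params takes no time and is no camera call.
- order.sign_off(): hands the job in; it is judged then, once.
The state is a dict: "time_s": time; "joints": joint angles; "qd": joint speeds; "joint_efforts": joint torques, N m; "position": TCP position; "tool_rot": TCP orientation; "ft_force": force on the tool from outside, world axes, zero at the start; "torque": the same for the moment, N m; "opening": finger opening in m; "finger_force": force on a finger pad.
Only numpy, scipy, OpenCV 4.12 (cv2) and the standard library are available. Lean on these libraries where they do the work, as an engineer would, in place of code of your own. Each camera call takes 0.05 s, during which the arm holds its last target. There are 200 camera calls.

## Task

The blue contact-cleaner bottle has toppled over on the table: stand it upright on the table top. Then open it: press its red safety cap down, keep it pressed while you twist it counter-clockwise until it comes free, and lift it off. Finish with the cap still held in the gripper, level, a few centimetres above the mouth of the standing bottle, and leave the hard drive, optical drive, loudspeaker and tin where they are.

Things in the scene. Friction and masses are not known exactly. Their poses are not given: they have to be found in the camera images.
- bottle: square blue plastic bottle, 60 x 60 mm, 100 mm tall to the shoulder, 139 mm to the cap's top; 200 to 340 g with cap; at the start it lies on a flat side. Origin: centre of its underside; +z runs from base to cap (level while it lies, up when it stands); x and y square to its flat sides. A round shoulder (radius 28 mm at 100 mm, 16.5 mm at 110 mm up) leads to the neck
- bottle_mid (a point): centre of the bottle's square body, 50 mm above its underside on its axis, axes as bottle. Flat sides lie 30 mm from it
- bottle_mouth (a point): centre of the bottle's mouth, the top of its neck (radius 12 mm), 131.5 mm above the underside on the axis, axes as bottle. The cap covers it at the start
- cap: round red ribbed push-and-turn cap, 42 mm across (43 over the ribs), 22 mm tall, 24 g. Origin: centre of the skirt's lower edge, +z towards its closed top. Locked, its origin lies 117 mm above the bottle's underside on the bottle's axis and its x axis is along the bottle's. A spring in it (5 N at rest, 11 N at 5 mm down) holds it up against three lugs on the neck; it can go down 5.5 mm
- cap_mid (a point): centre of the cap, 11 mm below its top, axes as cap. How it opens: a tooth stops it turning until it is down more than 3 mm. Kept about 5 mm down and turned counter-clockwise seen from above, it is past the lugs from about 42 to 78 degrees (best 60), where a stop follows; there it lifts straight off. Clockwise it does not turn
- hard_drive: bystander: bare metal 3.5 inch hard drive lying flat, 147 x 102 x 26 mm, origin at the centre of its underside
- optical_drive: bystander: steel optical drive with a black front, lying flat, 170 x 146 x 42 mm, origin at the centre of its underside
- woofer: bystander: loudspeaker chassis on its magnet, cone upward, 166 mm across, 78 mm tall, origin at the centre of its underside
- tin: bystander: open bare-metal tin, 74 mm across, 85 mm tall, origin at the centre of its underside
Mind the look-alikes: they are no part of the job. There is more than one size of the bottle; the job needs the larger. Of the things that look like the cap, the larger one is meant.

How it is judged:
By the outcome, as a careful person would: the job done as asked, in the order asked, and still so for the second after the job is handed in, while the arm keeps its last pose, push and grip.
It also fails if it takes over 53 s, if anything falls off the work surface, if the arm or the gripper's body presses on something with over 40 N, if the wrist force passes 120 N, or if a joint passes its speed limit or range.

## Working session

There is one attempt and no reset: what is moved stays moved. The work goes in short steps, Python scripts to look and compute and a shell command to move; the robot and the scene stay as the last step left them, time stands still between calls to the robot, and variables do not carry over. Pictures are saved under pics/ and viewed, at most 10 in all, crops included, and the job is handed in when it is done.

```bash
mkdir -p pics; ls; python3 - <<'E'
from bench import telemetry,get_image,camera_params,ctrl
import cv2,numpy as np
for n in("scene","side"):
    cv2.imwrite(f"pics/{n}0.png",get_image(n)[:,:,::-1]); p=camera_params(n); print(n,p)
print(camera_params("wrist")); print(ctrl.grip_depth); s=telemetry.sense(); print(s)
E
```

```text
pics
scene {'fx': 385.2386332043099, 'fy': 385.2386332043099, 'cx': 270.3160726511627, 'cy': 213.41939466217394, 'extrinsics': array([[ 0.52223115, -0.64487308,  0.55804421,  1.09751815],
       [ 0.85274859,  0.40233276, -0.33308886, -0.29992689],
       [-0.00971943,  0.64982079,  0.76002531,  0.74556845],
       [ 0.        ,  0.        ,  0.        ,  1.        ]])}
side {'fx': 512.5013807507319, 'fy': 512.5013807507319, 'cx': 268.2991546451937, 'cy': 203.35623845578215, 'extrinsics': array([[-0.87556725,  0.29052036, -0.38597916,  0.11714482],
       [-0.48295168, -0.50683827,  0.71405367,  0.88146734],
       [ 0.01181812,  0.81161129,  0.58407829,  0.7406549 ],
       [ 0.        ,  0.        ,  0.        ,  1.        ]])}
{'fx': 344.6662054085536, 'fy': 344.6662054085536, 'cx': 283.80267992347046, 'cy': 206.22881022802085, 'mount': array([[ 4.22218659e-04,  9.62573287e-01,  2.71021195e-01,
         6.80513231e-02],
       [ 9.99999854e-01, -3.15329193e-04, -4.37940436e-04,
        -6.29632624e-04],
       [-3.36088870e-04,  2.71021340e-01, -9.62573280e-01,
        -1.42697983
[... 225 characters left out ...]
 -3.78178611e-02]), 'qd': array([ 3.25423225e-04, -2.65548584e-03, -9.44150308e-05,  1.56138790e-03,
        1.90286342e-03,  9.83188960e-04]), 'joint_efforts': array([ 2.56917709e-03, -7.33668709e+01, -6.33784246e+01,  5.22507196e-05,
        5.31821017e-03, -2.47846160e-06]), 'position': array([ 0.27383472, -0.61678767,  0.23064448]), 'tool_rot': array([[ 9.13960373e-01,  4.05803251e-01, -3.98471371e-04],
       [ 4.05803446e-01, -9.13959884e-01,  9.45260537e-04],
       [ 1.94029501e-05, -1.02563173e-03, -9.99999474e-01]]), 'ft_force': array([ 0.10166611, -0.96872914,  0.13819759]), 'torque': array([0.03342764, 0.0723078 , 0.02808865]), 'finger_force': 0.0, 'opening': 0.08502706461959562}
```

View pics/scene0.png

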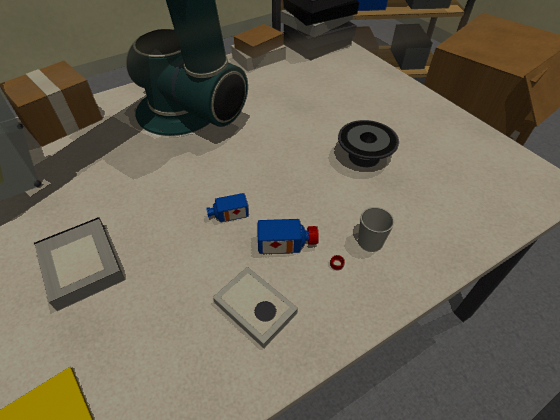

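View pics/side0.png

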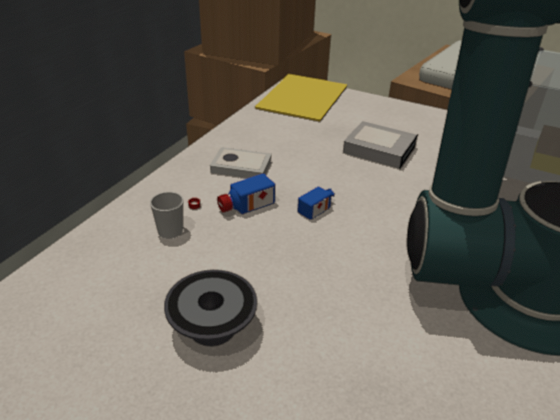

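Candidates for the bottle in the scene view are the large blue one with a red cap (283,236) and a small blue one (230,208). For the cap they are the red cap on the large bottle (313,235) and a loose red ring (337,262). I choose the large bottle and the cap on it, and will check that in one close crop.

```bash
cat > h.py <<'E'
import numpy as np
from bench import telemetry,get_image,camera_params
def px2w(n,u,v,z,s=None):
    p=camera_params(n)
    if n=="wrist":
        T=np.eye(4);T[:3,:3]=s["tool_rot"];T[:3,3]=s["position"];E=T@p["mount"]
    else:E=p["extrinsics"]
    d=E[:3,:3]@np.array([(u-p["cx"])/p["fx"],-(v-p["cy"])/p["fy"],-1]);o=E[:3,3]
    return o+d*(z-o[2])/d[2]
E
python3 - <<'E'
from h import *
import cv2
a=cv2.imread("pics/scene0.png")[180:300,190:400]; b=cv2.imread("pics/side0.png")[150:250,140:350]
cv2.imwrite("pics/crop.png",np.vstack([cv2.resize(a[:,:],(525,300),interpolation=3),cv2.resize(b,(525,250),interpolation=3)]))
for n,u,v,z in[("scene",313,236,.03),("side",224,202,.03),("scene",337,262,.005),("side",195,203,.005),("scene",375,213,.085),("side",168,200,.085),("scene",255,303,.026),("scene",230,208,.02),("scene",283,228,.06),("side",253,185,.06)]:
    print(n,u,v,px2w(n,u,v,z).round(3))
E
```

```text
scene 313 236 [0.684 0.062 0.03 ]
side 224 202 [0.681 0.06  0.03 ]
scene 337 262 [0.758 0.077 0.005]
side 195 203 [0.76  0.07  0.005]
scene 375 213 [0.736 0.19  0.085]
side 168 200 [0.748 0.179 0.085]
scene 255 303 [ 0.759 -0.137  0.026]
scene 230 208 [ 0.496 -0.059  0.02 ]
scene 283 228 [0.646 0.002 0.06 ]
side 253 185 [0.635 0.002 0.06 ]
```

View pics/crop.png

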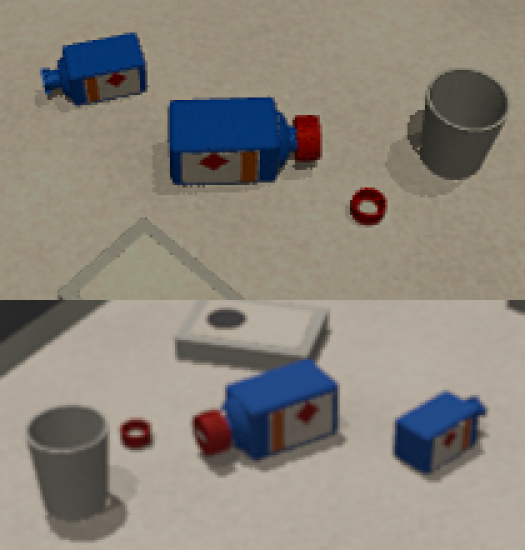

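The crop confirms it: the larger blue bottle lies with its red cap at (313,235), with the tin and the loose ring beyond the cap.

```bash
python3 - <<'E'
from h import *
P=[px2w("scene",190+x/2.5,180+y/2.5,.06) for x,y in[(170,100),(273,98),(278,140),(168,142)]]
print(np.round(P,3)); 
for a,b in((0,1),(3,2)):
    d=P[b]-P[a]; print(np.degrees(np.arctan2(d[1],d[0])),np.linalg.norm(d))
Q=[px2w("side",140+x/2.5,150+(y-300)/2.5,.06) for x,y in[(225,375),(305,360),(338,382),(248,410)]]
print(np.round(Q,3))
for a,b in((0,1),(3,2)):
    d=Q[a]-Q[b]; print(np.degrees(np.arctan2(d[1],d[0])),np.linalg.norm(d))
print(np.mean(P,0),np.mean(Q,0))
s=telemetry.sense();R=s["tool_rot"];g=np.mean(P,0)[:2]
th=np.radians(52)
tgt=np.array([.68,.055,.23]); print("shift cm",R.T@(tgt-s["position"])*100)
E
```

```text
[[ 0.596 -0.034  0.06 ]
 [ 0.644  0.048  0.06 ]
 [ 0.687  0.024  0.06 ]
 [ 0.637 -0.06   0.06 ]]
59.49909472639704 0.09516452176055079
59.398769420170545 0.09802075484063105
[[ 0.694  0.011  0.06 ]
 [ 0.64  -0.052  0.06 ]
 [ 0.593 -0.033  0.06 ]
 [ 0.644  0.05   0.06 ]]
49.11548588943257 0.08235459518161246
58.920920857172426 0.09753978995145009
[ 0.64116866 -0.00544043  0.06      ] [ 0.64299377 -0.00592576  0.06      ]
shift cm [ 64.38327087 -44.91631275   0.11176499]
```

```bash
python3 -m pendant '64 -44.5 0 -0.62;64 -44.5 0 -0.62;64 -44.5 0 -0.62;64 -44.5 0 -0.62;64 -44.5 0 -0.62;64 -44.5 0 -0.62;64 -44.5 0 -0.62;64 -44.5 0 -0.62;64 -44.5 0 -0.62;64 -44.5 0 -0.62;64 -44.5 0 -0.62;64 -44.5 0 -0.62;64 -44.5 0 -0.62;64 -44.5 0 -0.62;64 -44.5 0 -0.62;64 -44.5 0 -0.62;64 -44.5 0 -0.62;64 -44.5 0 -0.62;64 -44.5 0 -0.62;64 -44.5 0 -0.62' 7
python3 - <<'E'
from h import *
import cv2
s=telemetry.sense(); im=get_image("wrist"); cv2.imwrite("pics/w1.png",im[:,:,::-1])
import pickle;pickle.dump(s,open("w1.pkl","wb")); print(s["joints"],s["position"],s["tool_rot"])
E
```

```text
time_s: 2.1
position: [0.6779, 0.0484, 0.2315]
tool_rot: [[0.509, 0.861, 0.0], [0.861, -0.509, -0.0], [0.0, 0.0, -1.0]]
ft_force: [0.4, -0.3, -0.3]
opening: 0.0701
finger_force: 0.0
[ 3.38570029e-02  1.25891203e-01  1.43047936e+00 -9.95859898e-05
  1.58499352e+00  5.68016328e-01] [0.67794388 0.04844768 0.23151848] [[ 5.09118875e-01  8.60696182e-01  2.31806268e-04]
 [ 8.60696212e-01 -5.09118868e-01 -9.17817869e-05]
 [ 3.90207111e-05  2.46242617e-04 -9.99999969e-01]]
```

View pics/w1.png

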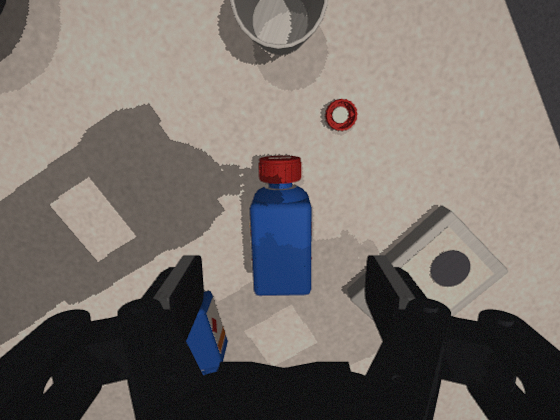

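The wrist view shows the large bottle upright in the image. Its top face spans columns 251–311 and rows 205–294, the red cap is at about (280,171), the loose ring is at (341,115) and the tin is at the top.

```bash
python3 - <<'E'
from h import *
import pickle
s=pickle.load(open("w1.pkl","rb"));R=s["tool_rot"]
for u,v,z in[(251,294,.06),(311,294,.06),(252,210,.06),(311,210,.06),(259,172,.03),(301,172,.03),(280,157,.045),(280,164,.0515),(280,182,.0515),(341,115,.005),(278,50,0.0)]:
    w=px2w("wrist",u,v,z,s); print((u,v),w.round(4),"tool cm",(R.T@(w-s["position"])*100).round(2))
E
```

```text
(251, 294) [ 0.591  -0.0314  0.06  ] tool cm [-11.3   -3.42  17.15]
(311, 294) [ 0.6437 -0.0626  0.06  ] tool cm [-11.3    2.7   17.15]
(252, 210) [0.6392 0.0438 0.06  ] tool cm [-2.37 -3.1  17.15]
(311, 210) [0.6875 0.0153 0.06  ] tool cm [-2.37  2.51 17.15]
(259, 172) [0.6595 0.068  0.03  ] tool cm [ 0.74 -2.58 20.15]
(301, 172) [0.696  0.0464 0.03  ] tool cm [ 0.75  1.66 20.15]
(280, 157) [0.6867 0.0718 0.045 ] tool cm [ 2.46 -0.44 18.65]
(280, 164) [0.6838 0.0669 0.0515] tool cm [ 1.89 -0.44 18.  ]
(280, 182) [0.675  0.0521 0.0515] tool cm [ 0.16 -0.44 18.  ]
(341, 115) [0.7602 0.0727 0.005 ] tool cm [ 6.27  5.84 22.65]
(278, 50) [0.7361 0.1598 0.    ] tool cm [12.55 -0.67 23.15]
```

```bash
python3 -m pendant '2 -0.4 5 0;2 -0.4 10 0;2 -0.4 15 0;2 -0.4 18.5 0;2 -0.4 22 0;2 -0.4 22 0;2 -0.4 22 0;2 -0.4 22 0' 6
python3 -m pendant '0 0 0 0;0 0 0 0;0 0 0 0;0 0 0 0;0 0 0 0' 3 20
```

```text
time_s: 2.95
position: [0.6862, 0.0685, 0.0142]
tool_rot: [[0.508, 0.861, 0.003], [0.861, -0.508, 0.0], [0.002, 0.003, -1.0]]
ft_force: [0.2, 0.1, 0.1]
opening: 0.0598
finger_force: 0.0
time_s: 3.45
position: [0.6858, 0.0689, 0.0124]
tool_rot: [[0.508, 0.861, 0.002], [0.861, -0.508, 0.0], [0.001, 0.002, -1.0]]
ft_force: [2.7, 1.7, 6.3]
opening: 0.0405
finger_force: 21.1
```

```bash
python3 -m pendant '-0.35 0 -1.2 0;-0.7 0 -2.3 0;-1.2 0 -3.3 0;-1.8 0 -4.4 0;-2.5 0 -5.4 0;-3.3 0 -6.2 0;-3.3 0 -6.2 0;-3.3 0 -6.2 0'
python3 - <<'E'
from h import *
import cv2
a=get_image("side")[100:260,140:350];b=get_image("scene")[150:300,200:400]
cv2.imwrite("pics/t1.png",np.hstack([cv2.resize(a,None,fx=1.9,fy=1.9),cv2.resize(b,(400,304))])[:,:,::-1])
E
```

```text
time_s: 4.25
position: [0.6683, 0.0402, 0.0736]
tool_rot: [[0.508, 0.861, 0.001], [0.861, -0.508, 0.0], [0.001, 0.0, -1.0]]
ft_force: [1.5, 2.4, -1.0]
opening: 0.0412
finger_force: 20.6
```

View pics/t1.png

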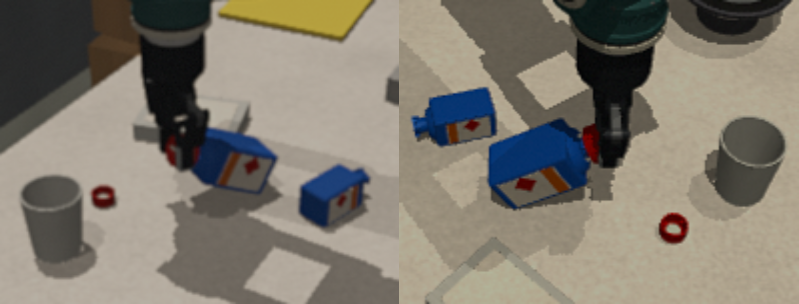

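The bottle is pivoting on its base edge, tilted about 30°. I'll continue the arc.

```bash
python3 -m pendant '-0.6 0 -0.6 0;-1.3 0 -1.2 0;-2 0 -1.8 0;-2.7 0 -2.3 0;-3.5 0 -2.75 0;-4.3 0 -3.1 0;-5.1 0 -3.5 0;-6 0 -3.8 0;-6.9 0 -4 0;-7.7 0 -4.2 0;-8.6 0 -4.3 0;-9.5 0 -4.4 0;-9.5 0 -4.4 0;-9.5 0 -4.4 0'
python3 - <<'E'
from h import *
import cv2
a=get_image("side")[80:240,140:350];b=get_image("scene")[120:270,180:380]
cv2.imwrite("pics/t2.png",np.hstack([cv2.resize(a,None,fx=1.9,fy=1.9),cv2.resize(b,(400,304))])[:,:,::-1])
E
```

```text
time_s: 5.75
position: [0.62, -0.042, 0.1177]
tool_rot: [[0.509, 0.861, 0.001], [0.861, -0.509, -0.0], [0.0, 0.001, -1.0]]
ft_force: [0.3, 0.9, 6.5]
opening: 0.0406
finger_force: 22.3
```

View pics/t2.png

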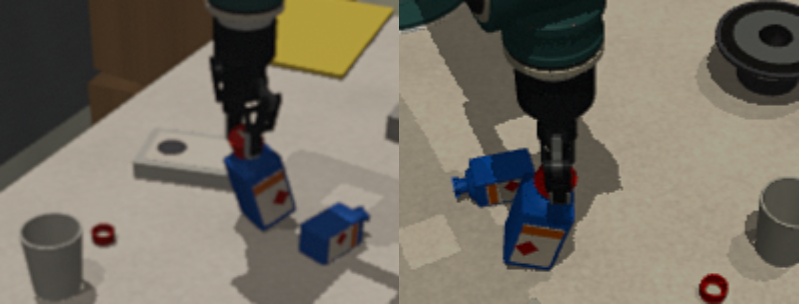

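```bash
python3 -m pendant '-0.9 0 0 0;-1.8 0 0.05 0;-2.7 0 0.15 0;-3.5 0 0.3 0;-3.5 0 0.35 0;-3.5 0 0.35 0;-3.5 0 0.35 0'
python3 - <<'E'
from h import *
import cv2
a=get_image("side")[80:240,140:350];b=get_image("scene")[120:270,180:380]
cv2.imwrite("pics/t3.png",np.hstack([cv2.resize(a,None,fx=1.9,fy=1.9),cv2.resize(b,(400,304))])[:,:,::-1])
E
```

```text
time_s: 6.55
position: [0.6024, -0.0721, 0.1145]
tool_rot: [[0.508, 0.861, 0.001], [0.861, -0.508, -0.001], [-0.0, 0.001, -1.0]]
ft_force: [0.9, -2.0, 8.9]
opening: 0.0406
finger_force: 23.8
```

View pics/t3.png

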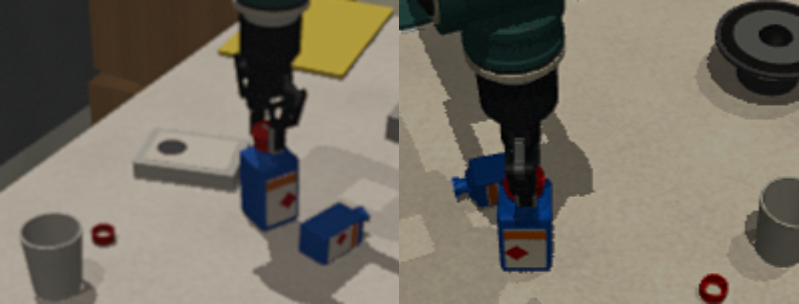

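```bash
python3 -m pendant '0 0 0 0;0 0 0 0;0 0 0 0;0 0 0 0;0 0 -2 0;0 0 -4 0;0 0 -7 0;0 0 -10 0;0 0 -10 0;0 0 -10 0;0 0 -10 0' 6.2
python3 - <<'E'
from h import *
import cv2,pickle
s=telemetry.sense(); im=get_image("wrist"); cv2.imwrite("pics/w2.png",im[:,:,::-1])
pickle.dump(s,open("w2.pkl","wb")); print(s["joints"],s["position"])
E
```

```text
time_s: 7.75
position: [0.6018, -0.0716, 0.2125]
tool_rot: [[0.508, 0.861, -0.002], [0.861, -0.508, 0.0], [-0.001, -0.002, -1.0]]
ft_force: [0.7, 0.0, -0.5]
opening: 0.062
finger_force: 0.0
[-1.60519469e-01 -2.69644618e-02  1.61964280e+00 -1.10633223e-05
  1.55055221e+00  3.72464874e-01] [ 0.60179297 -0.07160896  0.21248044]
```

View pics/w2.png

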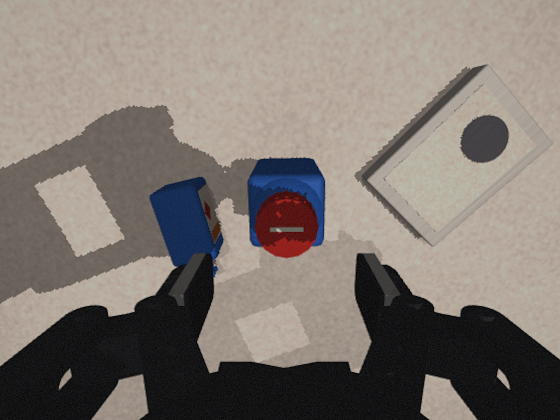

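The bottle stands. In the wrist view the cap top is centred near (288,228), with the blue body square at columns 249–325.

```bash
python3 - <<'E'
from h import *
import pickle
s=pickle.load(open("w2.pkl","rb"));R=s["tool_rot"]
for u,v,z in[(288,257,.139),(288,230,.139),(257,227,.139),(318,227,.139),(249,246,.1),(325,246,.1),(287,174,.1),(249,210,.1),(325,210,.1)]:
    w=px2w("wrist",u,v,z,s); print((u,v),w.round(4),"tool cm",(R.T@(w-s["position"])*100).round(2))
E
```

```text
(288, 257) [ 0.5891 -0.097   0.139 ] tool cm [-2.82  0.21  7.35]
(288, 230) [ 0.599  -0.0802  0.139 ] tool cm [-0.88  0.2   7.35]
(257, 227) [ 0.5823 -0.068   0.139 ] tool cm [-0.67 -1.85  7.35]
(318, 227) [ 0.6172 -0.0885  0.139 ] tool cm [-0.67  2.19  7.35]
(249, 246) [ 0.5587 -0.0884  0.1   ] tool cm [-3.63 -2.84 11.25]
(325, 246) [ 0.6108 -0.119   0.1   ] tool cm [-3.62  3.2  11.25]
(287, 174) [ 0.614  -0.0537  0.1   ] tool cm [ 2.17  0.16 11.25]
(249, 210) [ 0.5746 -0.0631  0.1   ] tool cm [-0.64 -2.76 11.25]
(325, 210) [ 0.6251 -0.0928  0.1   ] tool cm [-0.64  3.1  11.24]
```

```bash
python3 -m pendant '-0.7 0.2 0 0;-0.7 0.2 4 0;-0.7 0.2 8 0;-0.7 0.2 9.9 0;-0.7 0.2 9.9 0;-0.7 0.2 9.9 0;-0.7 0.2 9.9 0'
python3 -m pendant '0 0 0 0;0 0 0 0;0 0 0 0;0 0 0 0;0 0 0 0' 3 80
python3 -m pendant '0 0 0.2 0;0 0 0.4 0;0 0 0.5 0;0 0 0.5 0;0 0 0.5 0'
```

```text
time_s: 8.5
position: [0.601, -0.079, 0.1165]
tool_rot: [[0.508, 0.861, 0.002], [0.861, -0.508, -0.0], [0.001, 0.002, -1.0]]
ft_force: [-0.3, -0.0, 0.1]
opening: 0.0619
finger_force: 0.0
time_s: 9.0
position: [0.6005, -0.0787, 0.1153]
tool_rot: [[0.508, 0.861, 0.001], [0.861, -0.508, -0.0], [0.0, 0.001, -1.0]]
ft_force: [-1.1, 1.3, 5.0]
opening: 0.0394
finger_force: 79.8
time_s: 9.5
position: [0.601, -0.0788, 0.112]
tool_rot: [[0.508, 0.861, 0.003], [0.861, -0.508, -0.001], [0.001, 0.002, -1.0]]
ft_force: [-4.9, 1.4, 19.1]
opening: 0.0396
finger_force: 81.3
```

```bash
python3 -m pendant '0 0 0 -0.08;0 0 0 -0.16;0 0 0 -0.24;0 0 0 -0.32;0 0 0 -0.4;0 0 0 -0.48;0 0 0 -0.56;0 0 0 -0.64;0 0 0 -0.72;0 0 0 -0.8;0 0 0 -0.88;0 0 0 -0.96;0 0 0 -1.05;0 0 0 -1.05;0 0 0 -1.05'
python3 - <<'E'
from h import *
import cv2
s=telemetry.sense();print(s["torque"],s["joints"])
a=get_image("side")[80:240,140:350];b=get_image("scene")[150:270,200:360]
cv2.imwrite("pics/t4.png",np.hstack([cv2.resize(a,None,fx=1.9,fy=1.9),cv2.resize(b,(400,304))])[:,:,::-1])
E
```

```text
time_s: 11.0
position: [0.6011, -0.0786, 0.1119]
tool_rot: [[-0.495, 0.869, 0.003], [0.869, 0.495, 0.0], [-0.001, 0.002, -1.0]]
ft_force: [-4.6, 2.9, 17.5]
opening: 0.0394
finger_force: 81.1
[0.49907117 0.63970252 0.02674236] [-1.72279795e-01  2.31617090e-02  1.73504756e+00  5.43733631e-04
  1.38070321e+00 -6.89772145e-01]
```

View pics/t4.png

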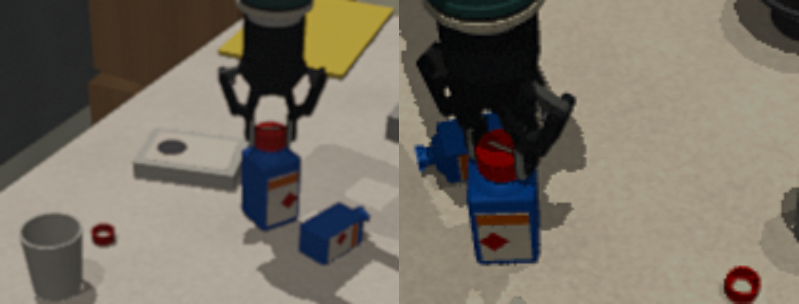

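The bottle held still while the cap turned 60°. Next I lift it straight up.

```bash
python3 -m pendant '0 0 -0.3 0;0 0 -0.6 0;0 0 -1 0;0 0 -1.4 0;0 0 -1.9 0;0 0 -2.5 0;0 0 -3.2 0;0 0 -4 0;0 0 -4.8 0;0 0 -5.5 0;0 0 -5.5 0;0 0 -5.5 0;0 0 -5.5 0'
python3 - <<'E'
from h import *
import cv2
a=get_image("side")[80:240,140:350];b=get_image("scene")[130:270,190:376]
cv2.imwrite("pics/t5.png",np.hstack([cv2.resize(a,None,fx=1.9,fy=1.9),cv2.resize(b,(400,304))])[:,:,::-1])
E
```

```text
time_s: 12.4
position: [0.6001, -0.0787, 0.1643]
tool_rot: [[-0.494, 0.869, -0.001], [0.869, 0.494, 0.0], [0.0, -0.001, -1.0]]
ft_force: [0.4, -0.1, -0.2]
opening: 0.0393
finger_force: 80.4
```

View pics/t5.png

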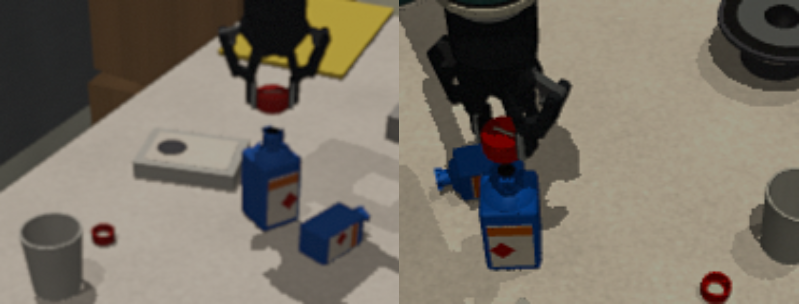

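The cap is free and level, held above the open neck of the standing bottle.

```bash
python3 -c "
from bench import order
print(order.sign_off())"
```

```text
the job is handed in; nothing more can be done
None
```

The large blue bottle is standing upright with its cap pressed, twisted off and held level about 3.5 cm above the mouth; I left the other items alone and signed the job off at about 12.5 s (no verdict was returned).

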